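# Lock the two-part display riser and set the jar on it

## Task

Get the display riser ready: slide its loose half along the base board up to the fixed half until it rests on the rubber buffers, then give the red wing of the cam its full quarter turn clockwise, so that the claw draws the two halves tight together and locks them. Then stand the jar with the black lid upright in the middle of the green felt disc on top and let go of it. Leave the other loose things on the worktop where they are.

Things in the scene. Friction and masses are not known exactly. Their poses are not given: they have to be found in the camera images.
- stand: Wooden display riser, fixed, like a desk. In mm; x from front (robot) to back, y from fixed (-y) to sliding half, z up. Origin: at worktop height on the seam (fixed half's inner face), under the flat top's middle. Base board x -152..58, y -117..159, 8 mm thick. Flat top z 94, x -50..52; in front a face slopes down at 33 deg, to x -142, z 34. Fixed half y -112..0; sliding half 90 long.
- slide_half (a joint): Gap between the halves in m: 0 tight, 0.06 furthest apart. Push the half along the stand's -y (friction about 1.5 N); at 0.008 it meets two sprung rubber buffers. It can be pressed closer (4 to 8 N) but they push it back to about 0.008 when let go. Its keeper, a steel strip with an 8 mm upright brass pin, reaches over the fixed half's slope; the claw can catch the pin once the gap is under 0.011.
- push_point (a point): Where to push: on the sliding half's upright outer end face (facing the stand's +y), 55 mm above the worktop, 20 mm in front of the middle of the flat top; moves with the half. That face is free from the base board (8 mm) up to the top (94 mm). Axes as the stand's.
- cam (a joint): Cam angle in rad: 0 open, 1.571 end stop, locked; grows clockwise looking down on the slope. The steel claw sweeps round the pin, draws the sliding half in between about 0.5 and 1.3 and then holds it. Takes up to about 0.2 N m; stays where left. If turned while the gap is over 0.011 the claw shuts the pin out: turn back to 0 then.
- wing_grip (a point): Grip point of the red wing: on the cam's axis, 43 mm off the slope, 11 mm under the wing's top edge. z: cam axis, square to the slope (33 deg from vertical, leaning to the front): approach along -z. -x: along the wing to its white-banded end (down the slope at 0, to the sliding half when locked); y across. Wing 72 x 14 mm, 22 to 54 mm off the slope; claw, hub and pin end 20 mm off it.
- felt_centre (a point): Centre of the green felt disc (76 mm across, half of it on each half) on the flat top, on the seam, 94 mm above the worktop. Axes as the stand's.
- jar: Clear glass jar with a black lid, 64 mm in diameter, 90 mm high, 0.3 kg, closed; lid 58 mm across, its top 11 mm. Origin at the centre of its underside, z up. Straight glass wall, easily gripped at half height. A tall fixed bread bin stands behind the left part of the worktop (world x over 0.58, y over 0.14 m, about 0.3 m high): move in front of it.
- masher: Wooden masher standing upright, 50 mm in diameter, 128 mm high; not needed. It and the jar may have exchanged places. Origin at the centre of its underside.
- timer: Kitchen timer, white with a red dial, 65 mm across, 53 mm high; not needed. Origin at the centre of its underside.
- striped_cup: White espresso cup with dark stripes, 65 x 88 x 50 mm; not needed. Origin at the centre of its underside.
Mind the look-alikes: they are no part of the job. Leave any blue look-alike of the jar alone.

How it is judged:
By the outcome, as a careful person would: the job done as asked, in the order asked, and still so for the second after the job is handed in, with the robot touching nothing.
It also fails if it takes over 72 s, if anything falls off the work surface, if the arm or the gripper's body presses on something with over 40 N, if the wrist force passes 120 N, or if a joint passes its speed limit or range.

## Robot

A 6-joint arm with a two-finger parallel gripper is mounted at the origin on a cart in front of the work surface, level with it; the furniture and walls round the work are solid. World frame = base frame: x ahead of the robot, y to its left, z up, the work surface at z = 0. Lengths are in mm, angles in rad, forces in N, time in s.
With the tool pointing down it reaches from about 350 to 875 mm from the base axis. Payload 4.2 kg.
Tool frame: the origin (TCP) lies midway between the tips of the shut fingers; the grasp point (between the pads) lies 19 mm behind it; z points along the fingers, y is the line along which they close (so a half turn about z gives the same grasp; the last joint's range is limited). The gripper opens to 85 mm and grips with 20 to 120 N. Pads are 22 mm wide; open, the fingers measure 114 mm over their backs; the gripper's body (76 mm by 85 mm) begins 54 mm behind the grasp point. The pads swing forward as they close: fully open they stand 13 mm farther back than shut.
Start: joints at [1.442, 0.385, 0.008, 0, -1.194, -0.259], TCP at [236.312, 578.581, 231.312] pointing down, gripper open.
Joint ranges: [-3.14, 3.14], [-1.21, 2.06], [-1.07, 1.41], [-3.16, 2.05], [-2.99, -0.16], [-3.1, 3.1]. Speed limits (rad/s): [2.79, 2.79, 3.14, 3.14, 3.14, 3.14].

## Interface

Orientations are given as a unit quaternion [x, y, z, w].
In Python, from bench import * gives the robot as it stands.
- The arm moves only by the tool drive_tool, never from a script. Its argument "plan" is a list that holds one entry, the list of rows, each a list of 5 numbers: the closure, from -1 (fully open) to 1 (shut), then the shift along the world's x, y, z in mm, then the turn about the world's z in degrees. A call has 1 to 20 rows; each row shifts and turns the commanded pose from where the row before left it; what a row does not reach is not made up. A row lasts 1/12 s, in which the tool goes at most 41.7 mm and 7.16 degrees, less where a joint would pass 70% of its speed; a pose out of reach is approached as far as the arm can. A call is refused whole if a number of a shift passes 41.7 or a number of a turn 7.16, either way. A call with a gripper value outside its range is refused whole. The fingers move at their own pace and stop on an object; the grip force is fixed at half the most. Time passes only in rows, so rows that do not move let the fingers close. It gives the time, the measured TCP pose, the force, the opening and the grip force at its end, in the units of the state.
- read_state(): the state, without advancing time (a new reading comes with each control period).
- get_image(name): name is "side" or "top"; returns (picture, depth): 480x640x3 uint8, red, green, blue; 480x640 float32, mm along the optical axis (not along the pixel's ray), 0 where there is no reading.
- camera_model(name): a dict with "fx", "fy", "cx", "cy" (pixels), "R" (3x3) and "t" (3): a world point X has camera coordinates R X + t. Camera axes: x right, y down, z forward; pixel columns grow to the right and rows downward; lengths in mm; the calibration is good to about 2 mm. A picture is of the moment at which its call begins. camera_model takes no time and is no camera call.
- job_done(): hands the job in; it is judged then, once.
The state is a dict: "clock": time; "joints": joint angles; "joint_vel": joint speeds; "joint_efforts": joint torques, N m; "position": TCP position; "ee_rot": TCP orientation; "contact_force": force on the tool from outside, world axes, zero at the start; "wrist_torque": the same for the moment, N m; "gripper_width": finger opening in mm; "grasp_force": force on a finger pad.
Only numpy, scipy, OpenCV 4.12 (cv2) and the standard library are available. Lean on these libraries where they do the work, as an engineer would, in place of code of your own. Each camera call takes 0.05 s, during which the arm holds its last target. There are 200 camera calls.

## Working session

There is one attempt and no reset: what is moved stays moved. The work goes in short steps, Python scripts to look and compute and a tool call to move; the robot and the scene stay as the last step left them, time stands still between calls to the robot, and variables do not carry over. Pictures are saved under pics/ and viewed, at most 12 in all, crops included, and the job is handed in when it is done.

Besides the shell and the picture viewer there is one more tool, called as a command line: name --argument value ..., lists and objects as JSON in quotes. drive_tool: Moves the arm, as the interface text tells. Its arguments: {"type":"object","properties":{"plan":{"type":"array"}},"required":["plan"]}

```bash
mkdir -p pics; ls; cat > h.py <<'E'
from bench import *
import numpy as np, cv2
def snap(name,tag):
    im,d=get_image(name); np.savez(f'pics/{tag}.npz',im=im,d=d); cv2.imwrite(f'pics/{tag}.png',im[:,:,::-1]); return im,d
def world(name,d):
    c=camera_model(name); v,u=np.mgrid[:480,:640]
    P=np.stack([(u-c['cx'])/c['fx']*d,(v-c['cy'])/c['fy']*d,d],-1)-np.array(c['t'])
    W=P@np.array(c['R']); W[d<=0]=np.nan; return W
def proj(name,X):
    c=camera_model(name); p=np.array(c['R'])@X+np.array(c['t']); return p[0]/p[2]*c['fx']+c['cx'],p[1]/p[2]*c['fy']+c['cy']
E
python3 - <<'E'
from h import *
for n in('top','side'): snap(n,n+'0'); c=camera_model(n); print(n,np.round(-np.array(c['R']).T@np.array(c['t'])),np.round(c['R'],2).tolist(),c['fx'])
print(read_state())
E
```

```text
pics
top [ 302.   45. 1344.] [[-0.01, -1.0, 0.02], [-0.98, 0.01, -0.17], [0.17, -0.02, -0.98]] 510.8334570928959
side [-479. -605.  693.] [[0.54, -0.84, -0.02], [-0.39, -0.23, -0.89], [0.75, 0.49, -0.45]] 484.36525379205705
{'clock': 0.1, 'joints': array([ 1.44157682e+00,  3.85511840e-01,  6.75556306e-03, -3.92085741e-04,
       -1.19399683e+00, -2.58645778e-01]), 'joint_vel': array([-7.75860746e-04, -8.82681715e-05,  2.87918120e-03,  2.54731393e-03,
        4.86165194e-04, -1.76377452e-04]), 'joint_efforts': array([-3.73972143e-04, -3.93320847e+01,  1.88928437e+01,  4.19795662e+00,
       -2.59537970e-03,  5.14965691e-06]), 'position': array([236.15562605, 578.10940517, 230.3151993 ]), 'ee_rot': array([ 9.81239505e-01, -1.92790155e-01, -1.18567260e-04,  9.88126373e-04]), 'contact_force': array([ 0.61673807,  0.66770567, -0.10098789]), 'wrist_torque': array([ 0.00268061, -0.04217886, -0.0160212 ]), 'grasp_force': 0.0, 'gripper_width': 85.31252211008095}
```

View pics/top0.png

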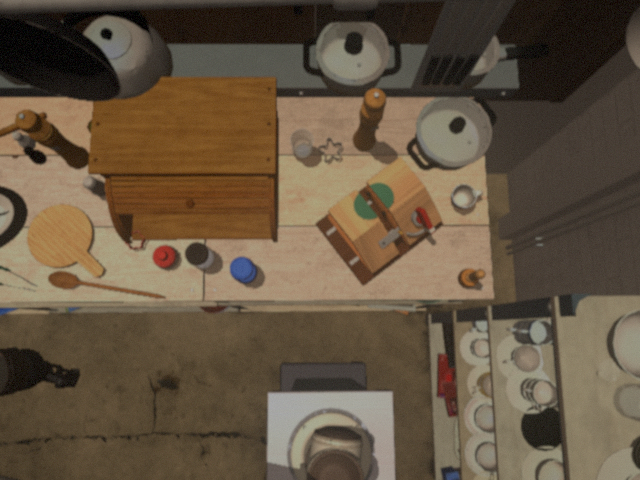

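View pics/side0.png

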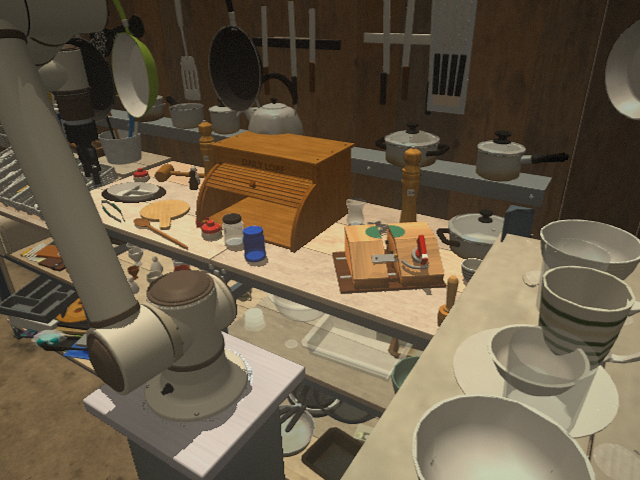

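Top view: the stand is at (380,220), with the red wing at (425,218) and the felt at (374,200). Jar candidates are the clear jar with a dark lid at (200,256) and the blue look-alike at (243,270). The clear one fits the description. I'll confirm it in an enlarged crop and measure.

```bash
python3 - <<'E'
from h import *
z=np.load('pics/top0.npz'); s=np.load('pics/side0.npz')
a=cv2.resize(z['im'][150:290,310:500],None,fx=4,fy=4,interpolation=cv2.INTER_CUBIC)[:, :760]
b=cv2.resize(z['im'][235:290,150:265],None,fx=3.4,fy=3.4,interpolation=cv2.INTER_CUBIC)
c=cv2.resize(s['im'][205:270,195:275],None,fx=4,fy=4)[:, :320]
cv2.imwrite('pics/stand.png',a[:,:,::-1])
o=np.zeros((270,800,3),np.uint8); o[:b.shape[0],:b.shape[1]]=b; o[:c.shape[0],420:420+c.shape[1]]=c
cv2.imwrite('pics/jar.png',o[:,:,::-1])
W=world('top',z['d']); im=z['im'].astype(int)
g=(im[:,:,1]>im[:,:,0]+25)&(im[:,:,1]>im[:,:,2]+5)&(abs(W[:,:,2]-94)<12)
g[:,:310]=0
P=W[g]; print('felt',g.sum(),np.nanmean(P,0),P.min(0),P.max(0))
for h in (34,60,94): pass
r=(im[:,:,0]>130)&(im[:,:,1]<70)&(im[:,:,2]<70); r[:,:380]=0;r[:,450:]=0
P=W[r]; print('wing',r.sum(),np.nanmean(P,0));
for p in P[::3]: print(np.round(p))
for u,v in[(200,248),(200,256),(243,264),(165,257)]: print(u,v,np.round(W[v,u]))
m=(W[:,:,2]>80)&(W[:,:,2]<100)&(np.abs(W[:,:,0]-390)<80); m[:,:180]=0;m[:,222:]=0
print('lid',m.sum(),np.nanmean(W[m],0),np.nanmin(W[m],0),np.nanmax(W[m],0))
# board corners heights
for u,v in[(365,282),(317,225),(397,160),(442,212)]: print(u,v,np.round(W[v-2:v+3,u-2:u+3].reshape(-1,3)[::6]).tolist())
m=(abs(W[:,:,2]-94)<5)&(W[:,:,1]<0)&(W[:,:,1]>-350)&(W[:,:,0]>300)&(W[:,:,0]<700)
pts=W[m][:,:2].astype(np.float32); r=cv2.minAreaRect(pts); print(r,cv2.boxPoints(r))
E
```

```text
felt 315 [ 627.11823702 -114.76011991   93.8851171 ] [ 581.58905824 -157.38622473   86.9731373 ] [666.54671084 -65.34246696 101.07304499]
wing 34 [ 399.81695017 -342.7598368  -247.52176762]
[ 595. -228.  121.]
[ 592. -226.  121.]
[ 591. -232.  125.]
[ 589. -230.  124.]
[ 584. -230.  124.]
[ 579. -232.  125.]
[ 571. -239.  112.]
[ 111. -520. -837.]
[ 106. -523. -848.]
[ 103. -520. -839.]
[  99. -521. -842.]
[  93. -524. -854.]
200 248 [506. 321.  88.]
200 256 [486. 321.  87.]
243 264 [464. 214.  92.]
165 257 [489. 418.  50.]
lid 30 [466.33371411 328.73928456  88.01674194] [463.27702235 313.88482285  80.24894907] [468.72336424 343.58609387  93.7267208 ]
365 282 [[431.0, -90.0, 7.0], [429.0, -92.0, 8.0], [426.0, -95.0, 12.0], [423.0, -98.0, 7.0], [422.0, -101.0, -3.0]]
317 225 [[587.0, 35.0, -5.0], [582.0, 32.0, 5.0], [580.0, 30.0, 5.0], [576.0, 27.0, 8.0], [574.0, 25.0, 6.0]]
397 160 [[769.0, -187.0, -2.0], [765.0, -189.0, 3.0], [729.0, -175.0, 97.0], [729.0, -178.0, 91.0], [724.0, -180.0, 96.0]]
442 212 [[621.0, -305.0, -3.0], [618.0, -307.0, -1.0], [615.0, -309.0, 1.0], [612.0, -312.0, 0.0], [609.0, -314.0, 3.0]]
((608.58837890625, -127.26487731933594), (176.9279327392578, 251.98231506347656), 9.397867202758789) [[ 500.73877   -17.409958]
 [ 541.88477  -266.01022 ]
 [ 716.438    -237.1198  ]
 [ 675.292      11.480469]]
```

View pics/stand.png

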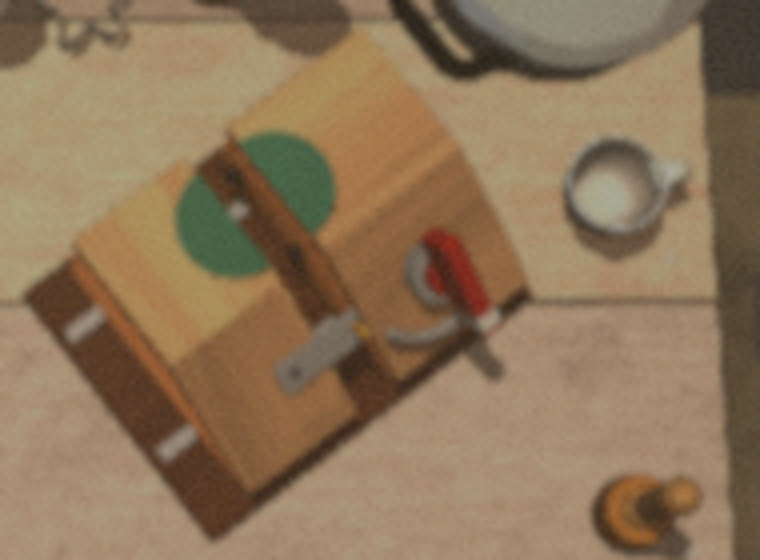

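View pics/jar.png

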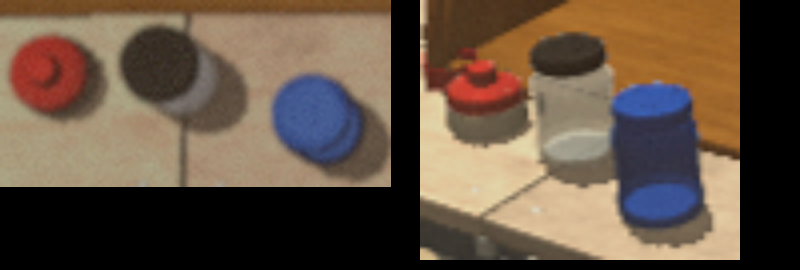

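The crops confirm it: the clear jar with the dark lid at (200,256) is upright next to the blue look-alike at (243,270) and the timer at (165,257). On the stand, the gap is open, the wing is at the open position, and the brass pin is between the halves. Next I fit the stand pose.

```bash
cat > fit.py <<'E'
from h import *
from scipy.optimize import least_squares
obs=[((-152,159,8),0,(213,540)),((58,159,8),0,(25,295)),((52,-112,94),0,(358,30)),((52,0,94),0,(230,128)),((-50,-112,94),0,(460,150)),((-50,0,94),0,(327,250)),
((52,90,94),1,(75,245)),((52,0,94),1,(188,163)),((-50,90,94),1,(178,365)),((-50,0,94),1,(275,288)),((-152,-117,8),0,(530,293)),((-142,90,34),1,(250,492)),((-142,0,34),1,(358,415))]
def S2W(p,q): # p stand mm
    c,s=np.cos(q[2]),np.sin(q[2]); return np.array([q[0]+c*p[0]-s*p[1],q[1]+s*p[0]+c*p[1],p[2]])
def res(q):
    r=[]
    for p,k,(x,y) in obs:
        u,v=proj('top',S2W((p[0],p[1]+k*q[3],p[2]),q)); r+=[u-310-x/4,v-150-y/4]
    return r
if __name__=='__main__':
    f=least_squares(res,[620,-130,.63,50],loss='soft_l1'); q=f.x; print(np.round(q,3),np.round(np.array(f.fun).reshape(-1,2),1).tolist())
    np.save('q.npy',q)
    z=np.load('pics/top0.npz'); W=world('top',z['d']); c,s=np.cos(q[2]),np.sin(q[2])
    D=W[:,:,:2]-q[:2]; L=np.stack([D@[c,s],D@[-s,c],W[:,:,2]],-1)
    m=(abs(L[:,:,0]-0)<35)&(abs(L[:,:,1]+55)<20); print('top z',np.nanmean(L[m][:,2]))
    m=(abs(L[:,:,0]+5)<80)&(L[:,:,2]>30); y=L[m][:,1]; print('outer end',np.nanpercentile(y[(y<200)],[97,99]))
    off=((L[:,:,2]-94)+np.tan(np.radians(33))*(-50-L[:,:,0]))*np.cos(np.radians(33))
    im=z['im'].astype(int); m=(off>40)&(off<65)&(L[:,:,0]<-30)&(L[:,:,0]>-150)&(L[:,:,1]<0)&(L[:,:,1]>-112)
    print('wing top',m.sum()); print(np.round(np.c_[L[m],off[m],im[m]]).astype(int).tolist())
    # slope check
    for x in(-70,-100,-130):
        k=(abs(L[:,:,0]-x)<4)&(L[:,:,1]<100)&(L[:,:,1]>-110)&(abs(off)<8); print(x,np.nanmean(off[k]))
    # jar lid fit: dark pixels z 80..100
    m=(W[:,:,2]>78)&(W[:,:,2]<100)&(im.sum(2)<240); m[:,:180]=0;m[:,222:]=0;m[:235]=0;m[280:]=0
    P=W[m][:,:2].astype(np.float32); print('lid',m.sum(),cv2.minEnclosingCircle(P),np.median(P,0),np.median(W[m][:,2]))
    z=np.load('pics/side0.npz'); Ws=world('side',z['d']); ims=z['im'].astype(int)
    m=(Ws[:,:,2]>84)&(Ws[:,:,2]<96)&(ims.sum(2)<240); m[:,:215]=0;m[:,245:]=0;m[:200]=0;m[225:]=0
    P=Ws[m]; print('side lid',m.sum(),P.min(0),P.max(0),np.median(P,0))
E
python3 fit.py
```

```text
[ 631.172 -126.69     0.644   33.732] [[0.3, 1.5], [-1.3, 0.2], [1.1, -1.1], [-1.1, -0.2], [0.8, -0.4], [-0.3, 0.5], [-1.0, -0.8], [-1.0, -1.2], [-1.7, 1.1], [2.3, -1.1], [1.8, 0.9], [0.4, 1.3], [0.5, -0.3]]
top z 95.07756772504254
outer end [101.72742666 121.61747523]
wing top 171
[[-87, -56, 118, 40, 123, 42, 31], [-89, -57, 121, 44, 125, 44, 29], [-90, -59, 121, 45, 131, 49, 36], [-92, -60, 123, 47, 134, 57, 37], [-93, -62, 125, 50, 133, 68, 47], [-87, -52, 119, 41, 119, 46, 34], [-89, -55, 118, 41, 123, 35, 26], [-91, -56, 121, 45, 134, 44, 35], [-92, -56, 126, 50, 142, 48, 35], [-94, -57, 128, 52, 133, 41, 25], [-95, -60, 125, 50, 134, 54, 37], [-89, -50, 120, 44, 103, 36, 24], [-91, -50, 126, 50, 117, 42, 22], [-92, -54, 121, 45, 133, 44, 30], [-94, -54, 128, 52, 141, 44, 25], [-96, -57, 124, 50, 137, 47, 36], [-97, -58, 126, 53, 129, 44, 32], [-99, -61, 125, 53, 125, 60, 41], [-91, -49, 120, 45, 87, 40, 28], [-93, -49, 125, 50, 109, 46, 35], [-95, -51, 127, 52, 124, 41, 30], [-96, -52, 129, 55, 133, 41, 33], [-98, -55, 126, 53, 134, 43, 30], [-99, -57, 126, 54, 128, 45, 30], [
[... 4718 characters left out ...]
[-144, -48, 95, 52, 140, 127, 108], [-146, -50, 95, 53, 156, 139, 117], [-147, -53, 92, 51, 155, 134, 114], [-149, -55, 90, 51, 144, 118, 96], [-143, -44, 88, 45, 78, 65, 52], [-145, -47, 87, 46, 95, 81, 68], [-146, -47, 93, 52, 123, 107, 91], [-148, -49, 91, 51, 142, 119, 103], [-149, -51, 92, 52, 144, 116, 94], [-148, -46, 91, 51, 99, 77, 63], [-150, -48, 92, 52, 126, 97, 80]]
-70 -1.2484841730795897
-100 0.24341860453550995
-130 -1.1154668695081555
lid 400 ((492.29119873046875, 329.1017150878906), 28.00160789489746) [492.56815 328.3581 ] 88.77209051524497
side lid 151 [461.74624339 301.31103502  84.01316098] [519.85627731 359.19342064  94.80792157] [486.82085506 326.00579073  90.93574768]
```

Every measurement agrees with the given sizes: top z 95, wing 53 mm off the slope, lid centre (491,329) at z 89. The stand is at (631,-127), yaw 36.9°, gap about 34 mm. I'll start with pushing the half in.

drive_tool --plan '[[[1,16.6,-34.6,0,-6.2],[1,16.6,-34.6,0,-6.2],[1,16.6,-34.6,0,-6.2],[1,16.6,-34.6,0,-6.2],[1,16.6,-34.6,0,-6.2],[1,16.6,-34.6,0,0],[1,16.6,-34.6,0,0],[1,16.6,-34.6,0,0],[1,16.6,-34.6,0,0],[1,16.6,-34.6,0,0],[1,16.6,-34.6,0,0],[1,16.6,-34.6,0,0],[1,16.6,-34.6,0,0],[1,16.6,-34.6,0,0],[1,16.6,-34.6,0,0],[1,16.6,-34.6,0,0],[1,16.6,-34.6,0,0],[1,0,0,-40,0],[1,0,0,-40,0],[1,0,0,-40,0]]]'

```text
clock: 1.77
position: [518.6, -10.7, 110.2]
ee_rot: [0.894, -0.449, 0.001, -0.001]
contact_force: [0.9, 0.4, -0.3]
gripper_width: -0.2
grasp_force: 0.0
```

drive_tool --plan '[[[1,0,0,-33,0],[1,0,0,-32,0],[1,3.6,-4.8,0,0],[1,3.6,-4.8,0,0],[1,3.6,-4.8,0,0],[1,3.6,-4.8,0,0],[1,2.4,-3.2,0,0],[1,2.4,-3.2,0,0],[1,2.4,-3.2,0,0],[1,2.4,-3.2,0,0],[1,2.4,-3.2,0,0]]]'

```text
clock: 2.68
position: [545.1, -45.1, 46.7]
ee_rot: [0.894, -0.448, 0.0, -0.0]
contact_force: [-0.5, 1.7, 0.6]
gripper_width: 0.3
grasp_force: 0.0
```

drive_tool --plan '[[[1,0.6,-0.8,0,0],[1,0.6,-0.8,0,0],[1,0,0,0,0]]]'

```text
clock: 2.93
position: [546.2, -46.6, 46.2]
ee_rot: [0.894, -0.448, 0.0, 0.0]
contact_force: [1.1, -0.1, -0.1]
gripper_width: 0.5
grasp_force: 0.0
```

drive_tool --plan '[[[1,0.6,-0.8,0,0],[1,0.6,-0.8,0,0],[1,0.6,-0.8,0,0],[1,0.6,-0.8,0,0],[1,0,0,0,0]]]'

```text
clock: 3.35
position: [548.5, -49.7, 46.2]
ee_rot: [0.894, -0.448, -0.0, 0.0]
contact_force: [0.4, 0.0, -1.1]
gripper_width: -0.3
grasp_force: 0.0
```

drive_tool --plan '[[[1,0.6,-0.8,0,0],[1,0.6,-0.8,0,0],[1,0.6,-0.8,0,0],[1,0,0,0,0]]]'

```text
clock: 3.68
position: [549.8, -51.5, 46.2]
ee_rot: [0.894, -0.448, -0.001, 0.0]
contact_force: [-2.1, 4.3, 1.3]
gripper_width: -0.3
grasp_force: 0.0
```

```bash
cat > crop.py <<'E'
import sys
from h import *
tag,u,v=sys.argv[1],int(sys.argv[2]),int(sys.argv[3])
im,d=snap('top',tag)
s,_=snap('side',tag+'s')
a=cv2.resize(im[v-60:v+60,u-65:u+65],None,fx=3,fy=3,interpolation=cv2.INTER_CUBIC)
su,sv=int(sys.argv[4]),int(sys.argv[5])
b=cv2.resize(s[sv-60:sv+60,su-65:su+65],None,fx=3,fy=3,interpolation=cv2.INTER_CUBIC)
cv2.imwrite(f'pics/{tag}c.png',np.hstack([a,b])[:,:,::-1])
E
python3 crop.py p1 380 215 390 250
```

```text
(no output)
```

View pics/p1c.png

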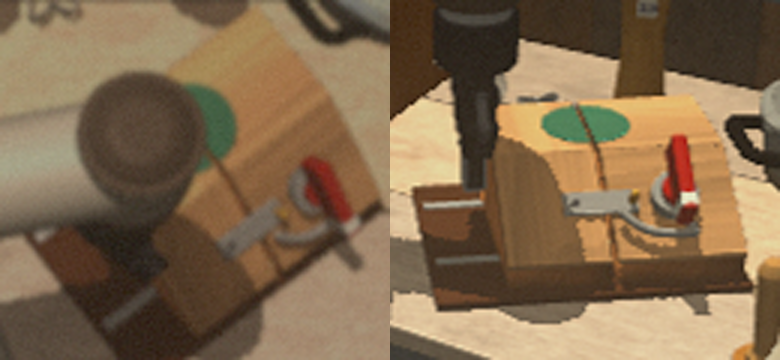

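The half sits on the buffers: the gap is a thin line, push force is about 5 N, and the TCP matches the position computed for an 8 mm gap. Next I retreat and compute the wing sweep. The tool only yaws, so I'll push the wing's white end with the shut fingers.

drive_tool --plan '[[[1,-6,8,0,0],[1,-6,8,0,0],[1,0,0,35,0],[1,0,0,35,0],[1,0,0,35,0],[1,0,0,20,0],[1,0,0,0,0]]]'

```text
clock: 4.37
position: [541.1, -35.3, 177.0]
ee_rot: [0.894, -0.447, 0.005, -0.003]
contact_force: [0.5, 1.0, -0.1]
gripper_width: -0.3
grasp_force: 0.0
```

```bash
cat > sweep.py <<'E'
from fit import *
q=np.load('q.npy'); t33=np.radians(33)
s=np.array([np.cos(t33),0,np.sin(t33)]); n=np.array([-np.sin(t33),0,np.cos(t33)]); y=np.array([0,1.,0]); p=np.array([-89.6,-53.8,68.3])
def center(th,rc=26,clr=0):
    w=-np.cos(th)*s+np.sin(th)*y; m=np.sin(th)*s+np.cos(th)*y
    E=p+54*n+rc*w-7*m
    h=np.array([np.sin(th),s[0]*np.cos(th)]); h/=np.linalg.norm(h)
    k=np.clip(np.degrees(th)/15,0,1); kk=np.clip((90-np.degrees(th))/15,0,1)
    sup=np.array([14.5*kk if 0 else 14.5*min(1,h[0]/.2),11*min(1,h[1]/.2)]) # corner blends to face centre
    sup=np.array([14.5*min(1,h[0]*4),11*min(1,h[1]*4)])
    c=E[:2]-sup-h*clr
    return c,E
if __name__=='__main__':
    prev=None
    for d in [0,0,10,20,30,40,50,60,70,80,90,95]:
        c,E=center(np.radians(d),clr=10 if prev is None else 0)
        Wd=S2W((*c,0),q)[:2]
        print(d,np.round(c),'edge z',round(E[2]),'world',np.round(Wd,1),'step',None if prev is None else np.round(Wd-prev,1)); prev=Wd
    z=np.load('pics/p1s.npz'); 
    im,d=snap('top','p2'); W=world('top',d); D=W[:,:,:2]-q[:2];c,sn=np.cos(q[2]),np.sin(q[2])
    X=D@[c,sn];Y=D@[-sn,c]
    m=(W[:,:,2]>85)&(W[:,:,2]<103)&(abs(X)<45)&(Y>60)&(Y<125); print('outer face y pct',np.percentile(Y[m],[90,97,99]))
    print(read_state()['joints'].round(2))
E
python3 sweep.py
```

```text
0 [-141.  -82.] edge z 99 world [ 567.7 -276.7] step None
0 [-141.  -72.] edge z 99 world [ 561.7 -268.7] step [-6.  8.]
10 [-153.  -67.] edge z 99 world [ 548.8 -272.6] step [-12.9  -3.9]
20 [-156.  -62.] edge z 99 world [ 544.  -270.3] step [-4.9  2.2]
30 [-155.  -58.] edge z 99 world [ 541.7 -266.2] step [-2.2  4.1]
40 [-154.  -53.] edge z 100 world [ 540.1 -261.9] step [-1.6  4.3]
50 [-152.  -49.] edge z 102 world [ 539.3 -257.5] step [-0.9  4.4]
60 [-149.  -46.] edge z 103 world [ 539.1 -253.1] step [-0.1  4.4]
70 [-146.  -43.] edge z 105 world [ 539.7 -248.9] step [0.6 4.2]
80 [-143.  -36.] edge z 107 world [ 538.3 -241.3] step [-1.4  7.6]
90 [-139.  -28.] edge z 110 world [ 536.4 -232.6] step [-1.9  8.7]
95 [-137.  -24.] edge z 111 world [ 535.7 -228.5] step [-0.7  4.1]
outer face y pct [77.23802072 79.62489121 82.94431295]
[ 0.23  0.29 -0.29  0.   -0.99  0.41]
```

drive_tool --plan '[[[1,2.8,-31,0,0],[1,2.8,-31,0,0],[1,2.8,-31,0,0],[1,2.8,-31,0,0],[1,2.8,-31,0,0],[1,2.8,-31,0,0],[1,2.8,-31,0,0],[1,2.8,-31,0,0],[1,0,0,-33,0],[1,0,0,-32,0],[1,0,0,-31,0],[1,0,0,0,0]]]'

```text
clock: 5.42
position: [554.8, -282.0, 66.8]
ee_rot: [0.893, -0.449, -0.008, 0.001]
contact_force: [-0.9, -0.1, -0.8]
gripper_width: 0.1
grasp_force: 0.0
```

```bash
cat > st.py <<'E'
from fit import *
q=np.load('q.npy'); r=read_state(); c,s=np.cos(q[2]),np.sin(q[2]); D=r['position'][:2]-q[:2]; F=r['contact_force']
print('stand',np.round([D@[c,s],D@[-s,c],r['position'][2]],1),'F',np.round([F[:2]@[c,s],F[:2]@[-s,c],F[2]],1),r['wrist_torque'].round(2))
E
python3 st.py; python3 crop.py p3 400 220 400 250
```

```text
stand [-154.4  -78.3   66.8] F [-0.8  0.5 -0.8] [0.04 0.18 0.1 ]
```

View pics/p3c.png

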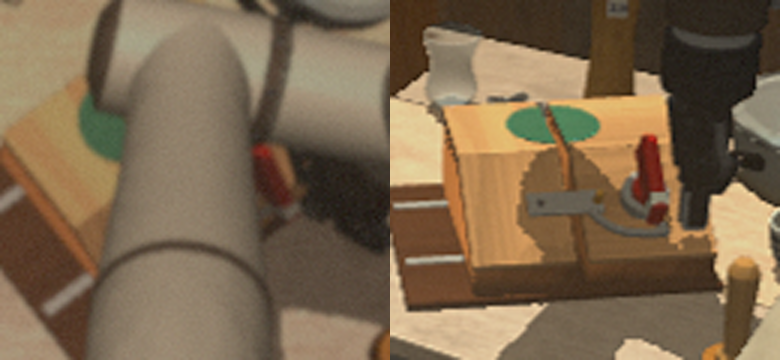

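```bash
python3 st.py
```

```text
stand [-151.4  -82.5   73.7] F [-0.  -0.4  0.4] [ 0.04 -0.08  0.01]
```

drive_tool --plan '[[[1,0,0,4,0],[1,0,0,4,0],[1,0,0,0,0],[1,0,0,0,0]]]'

```text
clock: 5.85
position: [561.9, -284.1, 85.7]
ee_rot: [0.894, -0.448, 0.002, -0.0]
contact_force: [-0.3, -0.9, 1.0]
gripper_width: -0.1
grasp_force: 0.0
```

```bash
python3 st.py
```

```text
stand [-149.9  -84.3   85.7] F [-0.8 -0.5  1. ] [ 0.03  0.   -0.01]
```

drive_tool --plan '[[[1,-3.1,3.3,0,0],[1,-3.1,3.3,0,0],[1,-3.1,3.3,0,0],[1,-3.1,3.3,0,0],[1,-3.6,2.3,0,0],[1,-3.6,2.3,0,0],[1,0,0,0,0],[1,0,0,0,0]]]'

```text
clock: 6.52
position: [540.7, -266.0, 83.4]
ee_rot: [0.894, -0.448, -0.0, 0.0]
contact_force: [0.5, -0.2, 0.9]
gripper_width: 0.3
grasp_force: 0.3
```

```bash
python3 st.py
```

```text
stand [-156.   -57.    83.4] F [ 0.3 -0.5  0.9] [-0.17 -0.03  0.03]
```

drive_tool --plan '[[[1,-1,3,0,0],[1,-1,3,0,0],[1,-1,3,0,0],[1,0,0,0,0]]]'

```text
clock: 6.85
position: [538.4, -258.8, 84.1]
ee_rot: [0.894, -0.448, 0.001, 0.001]
contact_force: [-0.2, -7.9, 1.0]
gripper_width: 0.1
grasp_force: 3.5
```

```bash
python3 st.py; python3 crop.py p4 400 220 400 250
```

```text
stand [-153.5  -49.9   84.1] F [-4.9 -6.2  1. ] [-2.17 -0.13 -0.09]
```

View pics/p4c.png

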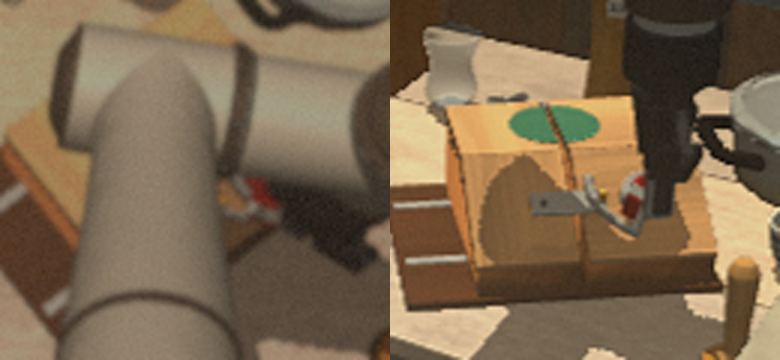

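The wing is at about 40° and the claw has passed round the pin, with a push force of 8 N. I'll continue.

drive_tool --plan '[[[1,0.4,2.8,0,0],[1,0.4,2.8,0,0],[1,0.4,2.8,0,0],[1,0,0,0,0]]]'

```text
clock: 7.28
position: [537.9, -252.9, 85.3]
ee_rot: [0.894, -0.448, 0.0, 0.003]
contact_force: [-4.8, -14.0, 8.2]
gripper_width: -0.4
grasp_force: 7.7
```

```bash
python3 st.py
```

```text
stand [-150.4  -44.9   85.3] F [-12.2  -8.3   8.2] [-3.98  1.5  -0.04]
```

drive_tool --plan '[[[1,-0.6,3.2,0,0],[1,-0.6,3.2,0,0],[1,-0.6,3.2,0,0],[1,0,0,0,0]]]'

```text
clock: 7.62
position: [537.3, -244.3, 86.7]
ee_rot: [0.894, -0.448, 0.002, 0.003]
contact_force: [-4.4, -12.1, 10.2]
gripper_width: -0.1
grasp_force: 6.6
```

```bash
python3 st.py; python3 crop.py p5 400 220 400 250
```

```text
stand [-145.7  -37.7   86.7] F [-10.8  -7.1  10.2] [-3.62  1.22 -0.05]
```

View pics/p5c.png

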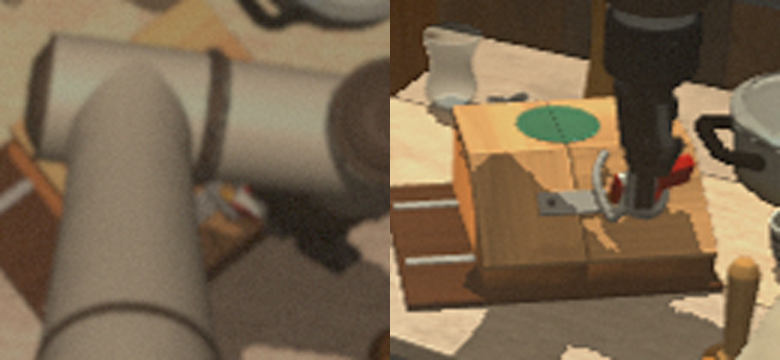

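drive_tool --plan '[[[1,0.1,3.2,0,0],[1,0.1,3.2,0,0],[1,0.1,3.2,0,0],[1,0.1,3.2,0,0],[1,0,0,0,0]]]'

```text
clock: 8.13
position: [533.9, -231.1, 84.2]
ee_rot: [0.894, -0.448, -0.003, 0.004]
contact_force: [-9.4, -20.8, 6.2]
gripper_width: 0.2
grasp_force: 9.5
```

```bash
python3 st.py
```

```text
stand [-140.5  -25.1   84.2] F [-20.  -11.    6.2] [-5.57  2.26 -0.1 ]
```

drive_tool --plan '[[[1,1.6,1.2,0,0],[1,1.6,1.2,0,0],[1,0,0,0,0]]]'

```text
clock: 8.38
position: [534.0, -230.7, 84.2]
ee_rot: [0.894, -0.449, -0.005, 0.006]
contact_force: [-14.7, -28.1, 8.8]
gripper_width: -0.3
grasp_force: 14.2
```

```bash
python3 st.py
```

```text
stand [-140.1  -24.8   84.2] F [-28.6 -13.7   8.8] [-7.62  3.9  -0.1 ]
```

drive_tool --plan '[[[1,-5,-3.7,0,0],[1,-6,-4.5,0,0],[1,-6,-4.5,0,0],[1,0,0,38,0],[1,0,0,38,0],[1,0,0,38,0],[-1,-2,38,0,0],[-1,-2,38,0,0],[-1,-2,38,0,0],[-1,-2,38,0,0],[-1,-2,38,0,0],[-1,-2,38,0,0],[-1,-2,38,0,0],[-1,-2,38,0,0],[-1,-2,38,0,0],[-1,0,38,0,0],[-1,0,38,0,0],[-1,0,38,0,0],[-1,0,38,0,0],[-1,0,38,0,0]]]'

```text
clock: 10.05
position: [504.8, 297.7, 197.0]
ee_rot: [0.894, -0.447, -0.0, 0.0]
contact_force: [1.3, -0.1, -0.6]
gripper_width: 85.4
grasp_force: 0.0
```

```bash
python3 crop.py p6 385 215 390 250; python3 - <<'E'
from fit import *
q=np.load('q.npy');z=np.load('pics/p6.npz'); W=world('top',z['d']); D=W[:,:,:2]-q[:2];c,sn=np.cos(q[2]),np.sin(q[2])
L=np.stack([D@[c,sn],D@[-sn,c],W[:,:,2]],-1)
off=((L[:,:,2]-94)+np.tan(np.radians(33))*(-50-L[:,:,0]))*np.cos(np.radians(33))
m=(off>42)&(off<62)&(L[:,:,0]<-60)&(L[:,:,0]>-160)&(L[:,:,1]<40)&(L[:,:,1]>-112)&(L[:,:,2]<140)
P=L[m]; xs=(P[:,0])/.839
r=cv2.minAreaRect(np.c_[xs,P[:,1]].astype(np.float32)); print(m.sum(),r,P.mean(0),P.min(0),P.max(0))
A=np.c_[xs,P[:,1]]; A=A-A.mean(0); print('dir',np.linalg.svd(A,full_matrices=0)[2][0])
print(read_state()['position'],read_state()['gripper_width'],read_state()['joints'].round(2))
E
```

```text
187 ((-144.20684814453125, -54.8388557434082), (75.13880920410156, 20.460981369018555), 89.35748291015625) [-120.92065964  -52.94326312  108.33757385] [-129.30790686  -92.43448194   99.22211164] [-112.10771514  -17.30539353  115.42485392]
dir [0.00198784 0.99999802]
[505.33681998 300.6005681  196.40422299] 85.22683205061257 [ 0.81  0.35 -0.14 -0.   -1.08 -0.16]
```

View pics/p6c.png

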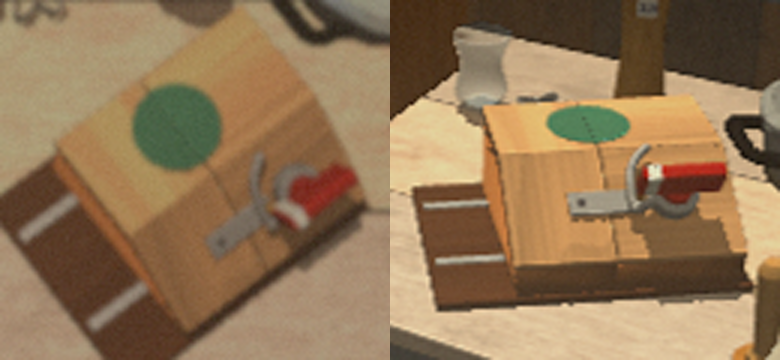

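Locked: the wing lies along the stand's y to within 0.1°, the gap is shut and the felt forms a full disc. Now the jar.

drive_tool --plan '[[[-1,-7,14.2,0,0],[-1,-6.8,14.2,0,0],[-1,0,0,0,0],[-1,0,0,-30,0],[-1,0,0,-30,0],[-1,0,0,-25,0],[-1,0,0,-25,0],[-1,0,0,-20,0],[-1,0,0,-15,0],[-1,0,0,-12,0],[-1,0,0,-8,0],[-1,0,0,-3,0],[-1,0,0,0,0],[-1,0,0,0,0]]]'

```text
clock: 11.32
position: [492.6, 323.8, 29.9]
ee_rot: [0.894, -0.448, 0.0, -0.0]
contact_force: [0.2, 0.3, -0.2]
gripper_width: 85.7
grasp_force: 0.0
```

```bash
python3 - <<'E'
from fit import *
z=np.load('pics/p6.npz'); W=world('top',z['d']); im=z['im'].astype(int)
g=(im[:,:,1]>im[:,:,0]+20)&(im[:,:,1]>im[:,:,2])&(abs(W[:,:,2]-94)<15); g[:,:310]=0
v,u=np.nonzero(g); (cu,cv),r=cv2.minEnclosingCircle(np.c_[u,v].astype(np.float32)); P=W[g]; print(g.sum(),np.median(P,0),P.mean(0),P.min(0),P.max(0))
# intersect mean pixel with z=94
c=camera_model('top'); R=np.array(c['R']); C=-R.T@np.array(c['t'])
for U,V in((u.mean(),v.mean()),(cu,cv)):
    ray=R.T@[(U-c['cx'])/c['fx'],(V-c['cy'])/c['fy'],1]; print(U,V,C+ray*(94-C[2])/ray[2])
print(read_state()['position'])
E
```

```text
558 [ 633.25067856 -124.65519301   93.94256936] [ 633.54003435 -124.88735579   93.86310249] [ 600.47616327 -159.21702057   86.22022779] [667.42179741 -90.69220424 102.20797636]
378.3727598566308 196.76344086021504 [ 633.46223635 -124.86650192   94.        ]
378.5 197.0 [ 632.84443911 -125.17167944   94.        ]
[492.63726892 323.83403247  29.89947978]
```

drive_tool --plan '[[[-1,-1,5,-1,0],[-1,0,0,0,0],[-1,0,0,0,0],[1,0,0,0,0],[1,0,0,0,0],[1,0,0,0,0],[1,0,0,0,0],[1,0,0,0,0],[1,0,0,0,0],[1,0,0,0,0],[1,0,0,0,0]]]'

```text
clock: 12.23
position: [492.9, 330.2, 30.0]
ee_rot: [0.894, -0.447, 0.001, -0.002]
contact_force: [0.5, 1.3, 4.7]
gripper_width: 62.0
grasp_force: 63.4
```

drive_tool --plan '[[[1,0,0,10,0],[1,0,0,25,0],[1,0,0,35,0],[1,0,0,35,0],[1,0,0,35,0],[1,0,0,10,0],[1,0,0,0,0],[1,0,0,0,0],[1,0,0,0,0]]]'

```text
clock: 12.98
position: [489.5, 327.2, 175.1]
ee_rot: [0.894, -0.448, -0.001, 0.003]
contact_force: [0.5, -0.1, -4.4]
gripper_width: 61.7
grasp_force: 65.2
```

```bash
python3 crop.py p7 205 235 235 200
```

```text
(no output)
```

View pics/p7c.png

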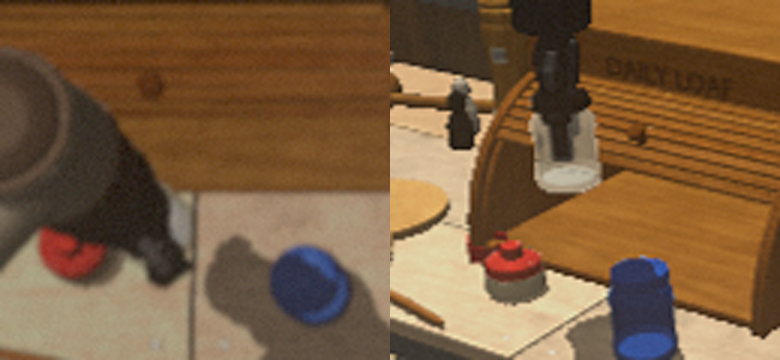

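The jar is held upright and clear of its neighbours. I'll carry it in front of the bread bin to above the felt.

drive_tool --plan '[[[1,0,-15,0,0],[1,0,-30,0,0],[1,0,-35,0,0],[1,0,-35,0,0],[1,0,-35,0,0],[1,0,-35,0,0],[1,0,-35,0,0],[1,4,-35,0,0],[1,12,-30,0,0],[1,18,-25,0,0],[1,20,-25,0,0],[1,20,-25,0,0],[1,20,-25,0,0],[1,20,-25,0,0],[1,16,-22,0,0],[1,10,-15,0,0],[1,2,-5,0,0],[1,0,0,0,0],[1,0,0,0,0],[1,0,0,0,0]]]'

```text
clock: 14.75
position: [632.3, -122.6, 177.8]
ee_rot: [0.894, -0.448, -0.001, 0.0]
contact_force: [-0.3, -0.4, -3.6]
gripper_width: 61.8
grasp_force: 65.1
```

```bash
python3 - <<'E'
from h import *
for i in range(4): get_image('top')
r=read_state();print(r['position'],r['clock'],r['gripper_width'],r['contact_force'])
E
```

```text
[ 633.06230046 -122.42123291  178.68393268] 14.95 62.09447310757334 [-0.82818648 -0.5206043  -4.19645639]
```

drive_tool --plan '[[[1,0.5,-2,-5,0],[1,0,0,-10,0],[1,0,0,-12,0],[1,0,0,-10,0],[1,0,0,-7,0],[1,0,0,-4,0],[1,0,0,0,0],[1,0,0,0,0],[1,0,0,0,0]]]'

```text
clock: 15.7
position: [634.4, -125.4, 131.0]
ee_rot: [0.894, -0.448, 0.001, -0.0]
contact_force: [-0.0, 0.5, -3.6]
gripper_width: 61.9
grasp_force: 65.1
```

```bash
python3 crop.py p8 385 215 390 220; python3 - <<'E'
from h import *
r=read_state();print(r['position'],r['contact_force'])
print(proj('side',np.array([633,-125,94])))
E
```

```text
[ 634.27698975 -125.33625253  131.08635723] [ 0.60715114  0.7561972  -4.39976235]
(np.float64(390.30288804161034), np.float64(231.49285058435925))
```

View pics/p8c.png

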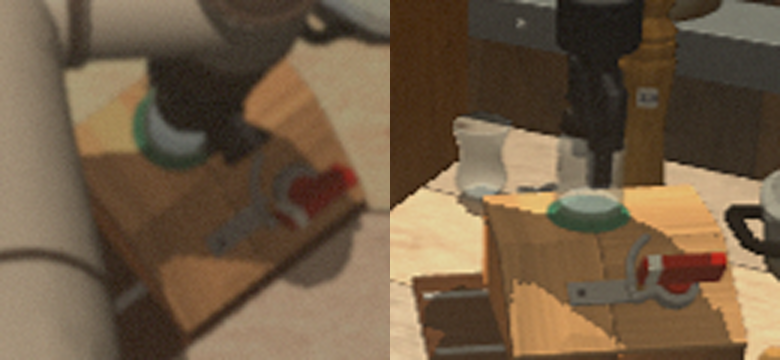

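The jar is upright and centred over the felt (side crop: felt centre about x 590, jar base about 591). I'll lower it gently.

drive_tool --plan '[[[1,0,0,-2,0],[1,0,0,-2,0],[1,0,0,-1,0],[1,0,0,-1,0],[1,0,0,0,0],[1,0,0,0,0]]]'

```text
clock: 16.3
position: [633.8, -125.3, 124.3]
ee_rot: [0.894, -0.448, -0.0, 0.0]
contact_force: [0.4, -0.1, -3.9]
gripper_width: 61.8
grasp_force: 65.3
```

drive_tool --plan '[[[1,0,0,-1,0],[1,0,0,0,0],[1,0,0,0,0]]]'

```text
clock: 16.55
position: [633.9, -125.4, 124.2]
ee_rot: [0.894, -0.448, 0.0, -0.0]
contact_force: [-2.3, 1.5, 1.2]
gripper_width: 61.8
grasp_force: 65.6
```

It has touched down. Now I release it, rise and back away.

drive_tool --plan '[[[0.2,0,0,0,0],[-0.3,0,0,0,0],[-1,0,0,0,0],[-1,0,0,0,0],[-1,0,0,0,0],[-1,0,0,0,0],[-1,0,0,0,0],[-1,0,0,5,0],[-1,0,0,15,0],[-1,0,0,30,0],[-1,0,0,35,0],[-1,0,0,35,0],[-1,0,0,20,0],[-1,-35,15,0,0],[-1,-35,15,0,0],[-1,-35,15,0,0],[-1,-35,15,0,0],[-1,-35,15,0,0],[-1,0,38,0,0],[-1,0,38,0,0]]]'

```text
clock: 18.22
position: [456.9, 25.7, 264.7]
ee_rot: [0.894, -0.449, 0.001, -0.001]
contact_force: [1.7, -0.2, 0.3]
gripper_width: 85.4
grasp_force: 0.0
```

drive_tool --plan '[[[-1,0,38,0,0],[-1,0,38,0,0],[-1,0,38,0,0],[-1,0,38,0,0],[-1,0,0,0,0],[-1,0,0,0,0],[-1,0,0,0,0]]]'

```text
clock: 18.8
position: [458.6, 177.6, 263.4]
ee_rot: [0.894, -0.448, 0.0, 0.0]
contact_force: [0.9, -0.1, 0.3]
gripper_width: 85.4
grasp_force: 0.0
```

```bash
python3 crop.py p9 385 215 390 220; python3 - <<'E'
from fit import *
z=np.load('pics/p9.npz'); W=world('top',z['d']); im=z['im'].astype(int)
m=(W[:,:,2]>174)&(W[:,:,2]<195)&(im.sum(2)<270)&(abs(W[:,:,0]-633)<60)&(abs(W[:,:,1]+125)<60)
P=W[m]; print(m.sum(),cv2.minEnclosingCircle(P[:,:2].astype(np.float32)),np.median(P,0)); print(read_state()['position'],read_state()['clock'])
E
```

```text
460 ((631.4249877929688, -125.37891387939453), 29.165494918823242) [ 629.72721326 -124.72191396  183.08691219]
[458.7546769  176.70321317 263.53653468] 18.9
```

View pics/p9c.png

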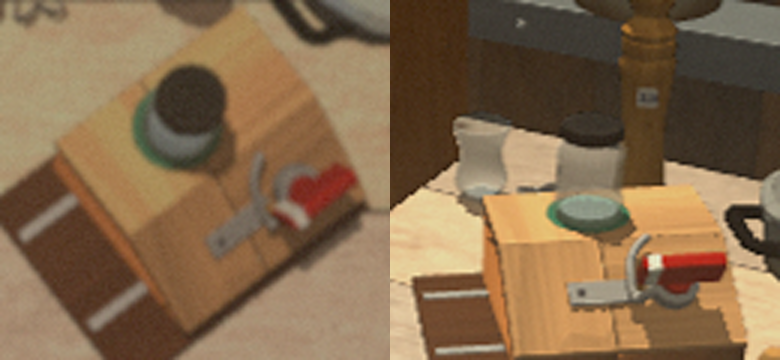

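The jar stands upright: its lid centre is (631,-125) at z 183, against a felt centre of (633,-125). The cam is still locked and the gap is shut, so I'm handing in.

```bash
python3 -c "
from bench import *
print(job_done())"
```

```text
the job is handed in; nothing more can be done
None
```

The job is handed in at about 19 s on the robot's clock: the halves are drawn tight and locked by the cam's full quarter turn, and the black-lidded jar stands released on the felt, within about 3 mm of its centre; no other loose thing was touched.

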